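# Twist a sprung channel nut into the strut of an under-sink pipe board

## Robot

A 6-joint arm with a two-finger parallel gripper is mounted at the origin on the work surface. World frame = base frame: x ahead of the robot, y to its left, z up, the work surface at z = 0. Lengths are in m, angles in rad, forces in N, time in s.
With the tool pointing down it reaches from about 0.25 to 0.85 m from the base axis. Payload 12.5 kg.
Tool frame: the origin (TCP) lies on the front face of the gripper's body, between the roots of the fingers; the fingertips stand 84 mm ahead of it and the grasp point (between the pads) lies 65 mm ahead of it; z points along the fingers, y is the line along which they close (so a half turn about z gives the same grasp; the last joint's range is limited). The gripper opens to 93 mm and grips with 3 to 60 N. Pads are 15 mm wide; open, the fingers measure 128 mm over their backs; the gripper's body (75 mm by 188 mm) begins 65 mm behind the grasp point.
Start: joints at [-1.19, 0.351, 1.652, -0, 1.139, -0.085], TCP at [0.247, -0.491, 0.303] pointing down, gripper open.
Joint ranges: [-2.75, 2.75], [-0.79, 2.1], [0.01, 2.65], [-1.57, 4.71], [0.07, 3.14], [-2.87, 2.87]. Speed limits (rad/s): [2.22, 2.22, 2.79, 3.14, 3.14, 3.14].

## Interface

Orientations are given as a 3x3 rotation matrix whose columns are the frame's x, y, z axes.
In Python, from rig import r gives the robot as it stands. The module is installed in compiled form; this text tells all that it offers. Calls block until the motion is done:
- r.goto(position, orientation): joint-space move of the TCP to a pose.
- r.move_straight(position, rot=None, v=0.15): straight line of the TCP; rot=None keeps the orientation; v is the mean speed in m/s.
- r.move_j(angles): joint-space move.
- r.let_go() and r.gripper_close(): open the fingers fully, or close them until they stop; the grip force is fixed at half the most.
- r.sleep(seconds).
- r.ik(position, orientation): joint angles nearest the present ones, or None.
- r.get_image(name): name is "scene" or "side" or "wrist"; returns the picture (480x640x3 uint8, blue, green, red); there is no depth.
- r.camera_info(name): a dict with "mtx" (3x3 intrinsics, pixels), "T" (4x4, takes a point from camera to world coordinates); the wrist camera has in their place "tool_from_camera" (4x4, takes a point from camera to tool coordinates, whose origin is the TCP and whose axes are the flange's). Camera axes: x right, y up, looking along -z (the intrinsics and any distortion apply to the point x, -y, -z); pixel columns grow to the right and rows downward; lengths in m; the calibration is good to about 2 mm. A picture is of the moment at which its call begins: read the wrist's pose just before it. camera_info takes no time and is no camera call.
A pose or a line that the arm cannot do raises r.MotionError and nothing moves.
- r.close_job(): hands the job in; it is judged then, once.
Trained networks look in the newest picture that a camera, given by its name, has taken for a name from the list of things; names that differ only in an ending like _2 or _b are one class to them, and where a whole thing is asked for, a point or a joint stands for the part that bears it (a point fixed in the world has none). Each returns a list of dicts, best first, with "p" (0 to 1); they miss things now and then, are a little off and sometimes report something else, mostly with a low value. They report only what shows in the picture. A call takes as long as a camera call. They do not tell look-alikes from the thing itself.
- r.recognise(camera, label): "location" ([column, row] in pixels, amid what is visible of it).
- r.pinpoint(camera, label): "location" ([column, row] in pixels: a listed point, or the origin of a listed thing).
Readings, each from a call of its own:
- r.read_time(): time.
- r.read_joint_pos(): joint angles.
- r.read_joint_vel(): joint speeds.
- r.read_joint_efforts(): joint torques, N m.
- r.read_tool_pos(): TCP position.
- r.read_tool_rot(): TCP orientation.
- r.read_ft_force(): force on the tool from outside, world axes, zero at the start.
- r.read_moment(): the same for the moment, N m.
- r.read_width(): finger opening in m.
- r.read_grasp_force(): force on a finger pad.
Only numpy, scipy, OpenCV 4.12 (cv2) and the standard library are available. Lean on these libraries where they do the work, as an engineer would, in place of code of your own. Each camera call takes 0.05 s, during which the arm holds its last target. There are 200 camera calls.

## Task

The pipe board for under the sink needs a fixing for its third pipe. Take the winged channel nut from the parts tray, put it lengthwise into the slot of the strut midway between the two clamped copper pipes, push it down gently against its spring and give it a quarter turn clockwise, then let it rise so that its two grooves catch the lips of the strut. Leave it there, square across the strut and let go, do not force it, and leave the other things where they are.

Things in the scene. Friction and masses are not known exactly. Their poses are not given: they have to be found in the camera images.
- nut: Sprung channel nut, 80 g, upright in the tray. Origin: centre of its underside; z up, x its length. Steel T-nut 34.5 (x) x 20.4 x 8 mm high, two grooves along y in its top (2.5 deep, 9.75 to 15 mm from the middle), a 16 mm neck above. Half a turn about z changes nothing. Two opposite corners are cut away: in the strut it turns only clockwise from above and its ends meet the walls 5 degrees past square.
- plate_washer: The nut's sprung steel plate washer, 38 x 38 x 3 mm, too wide for the slot: it lands on the strut's lips. Origin at the centre of its underside, 11 mm above the T-nut's underside. As the nut is pushed on down, the plate slides up the neck, 5 mm to a stop below the wing; the spring's force grows evenly from 4 N at first to 10 N at the stop. Pressed with more than 18 N the plate bends.
- pipe_board: Plywood panel 240 (x) x 330 (y) x 18 mm, fixed flat on the counter, origin at the centre of its underside. A strut 300 mm long, 41.3 mm wide and high, slot up, is screwed along its y centreline on shims. Two 22 mm copper pipes, brass valves at their -x ends, cross the strut along x, clamped on it at y = -105 and +75 mm, and reach 44 mm above it. Strut and pipes do not move.
- strut_spot (a point): Nominal point on the panel: middle of the slot, level with the strut's top (59.3 mm above the counter), midway between the pipes; y along the slot, x across, z up. The strut as screwed on is true in angle but may sit up to 2.5 mm to either side (x) and 0 to 3 mm higher: feel for it. Slot 22 mm wide, lips 2.5 mm thick, bent down 7.5 mm at its edges; inside 36.3 mm wide, 38.8 mm deep.
- nut_wing (a point): Middle of the nut's grey plastic wing, to be gripped across its 12 mm thickness (y): 32 (x) x 12 (y) x 23 mm high, fixed to the T-nut, 21 to 44 mm above its underside; this point 34 mm above that. With the plate resting on the strut's lips the underside is 11 mm below the strut's top; pushed 4.5 mm further the nut clears the lips and can turn; let up, its grooves catch the lips 2 mm below where the plate landed.
- tray: Open black plastic parts tray 225 (x) x 115 (y) x 18 mm high, walls and floor 3 mm, fixed on the counter; origin at the centre of its underside. The channel nut, a bolt standing on its head (48 mm high) and a flat round washer (36 mm) stand in a row along its x axis, 70 mm apart, in any order.
- bolt: M10 hex bolt standing on its head in the tray, 48 mm high; origin under its head. Bystander.
- big_washer: Flat steel washer, 36 mm across, 4 mm thick, in the tray; origin at the centre of its underside. Bystander.
- strut_offcut: Offcut of strut, 90 x 41 x 41 mm, on the counter to the right of the board; origin at the centre of its underside. Bystander.
- spanner: Spanner on the counter to the right; origin at the centre of its underside. Bystander.
- elbow: Copper pipe elbow, 47 mm high, on the counter to the right; origin at the centre of its foot. Bystander.
Not all that is in view belongs to the job. Leave any green look-alike of the nut alone.

How it is judged:
On the way:
1. the nut stands lengthwise in the strut's slot (z of nut in the frame of strut_spot between -0.02 and -0.005 m and angle between the x axis of nut and the y axis of strut_spot, either way round below 0.2 rad and horizontal distance between nut and strut_spot below 0.03 m), for 0.1 s.
At the end, for the whole second after the job is handed in: The channel nut is in the strut, at rest, within 15 mm of the point midway between the pipes, upright, its length square across the slot (within 8 degrees), risen so that the lips sit in its grooves (its sprung plate 12.2 to 14.2 mm above its underside) (z of nut in the frame of strut_spot between -0.0145 and -0.0085 m and z of plate_washer in the frame of nut between 0.0122 and 0.0142 m and angle between the x axis of nut and the x axis of strut_spot, either way round below 0.14 rad and horizontal distance between nut and strut_spot below 0.015 m and angle between nut's own z axis and vertical below 0.1 rad and linear speed of nut below 0.02 m/s); the robot touches nothing.
It fails at once if the plate washer is pressed on the strut hard enough to bend it (more than 18 N) (contact force between plate_washer and pipe_board above 18 N).
It fails at once if the nut is forced against the strut (more than 35 N in all) (contact force between nut and pipe_board above 35 N).
It fails at once if another of the loose things is pushed from its place (more than 30 mm) (distance of any of bolt, big_washer, strut_offcut, spanner, elbow from where it was at the start of the episode above 0.03 m).
It also fails if it takes over 72 s, if anything falls off the work surface, if the arm or the gripper's body presses on something with over 40 N, if the wrist force passes 120 N, or if a joint passes its speed limit or range.

## Working session

There is one attempt and no reset: what is moved stays moved. The work goes in short steps, each a Python script; the robot and the scene stay as the last script left them, time stands still between calls to the robot, and variables do not carry over. Pictures are saved under pics/ and viewed, at most 10 in all, crops included, and the job is handed in when it is done.

```bash
mkdir -p pics; python3 - <<'E'
from rig import r
import cv2,numpy as np
print(r.read_time())
for c in ["scene","side"]:
    im=r.get_image(c); cv2.imwrite(f"pics/{c}0.png",im)
    i=r.camera_info(c); print(c,np.round(i["mtx"],1).tolist(),np.round(i["T"],3).tolist(),[k for k in i])
    for n in ["nut","nut_wing","strut_spot","tray","pipe_board","bolt","big_washer"]:
        print(n,[(np.round(d["location"]).tolist(),round(d["p"],2)) for d in r.pinpoint(c,n)][:4])
i=r.camera_info("wrist");print(i)
E
```

```text
0.0
scene [[513.7, 0.0, 317.4], [0.0, 513.7, 240.4], [0.0, 0.0, 1.0]] [[0.596, -0.528, 0.605, 1.233], [0.803, 0.384, -0.456, -0.64], [0.008, 0.757, 0.653, 0.835], [0.0, 0.0, 0.0, 1.0]] ['mtx', 'T']
nut [([435.0, 196.0], 0.71), ([382.0, 203.0], 0.59)]
nut_wing [([438.0, 183.0], 0.57), ([378.0, 192.0], 0.47)]
strut_spot [([306.0, 248.0], 0.9)]
tray [([435.0, 194.0], 0.56)]
pipe_board [([306.0, 263.0], 0.94), ([435.0, 196.0], 0.66)]
bolt [([454.0, 207.0], 0.44)]
big_washer [([421.0, 180.0], 0.52)]
side [[490.7, 0.0, 321.0], [0.0, 490.7, 239.4], [0.0, 0.0, 1.0]] [[-0.974, 0.16, -0.163, 0.291], [-0.228, -0.636, 0.737, 0.824], [0.015, 0.755, 0.656, 0.872], [0.0, 0.0, 0.0, 1.0]] ['mtx', 'T']
nut [([324.0, 345.0], 0.86), ([298.0, 171.0], 0.59), ([272.0, 393.0], 0.54)]
nut_wing [([273.0, 380.0], 0.88), ([323.0, 338.0], 0.7)]
strut_spot [([319.0, 226.0], 0.85), ([396.0, 184.0], 0.29)]
tray [([270.0, 394.0], 0.55), ([319.0, 226.0], 0.43)]
pipe_board [([315.0, 246.0], 0.67), ([270.0, 394.0], 0.4)]
bolt [([240.0, 384.0], 0.67), ([304.0, 406.0], 0.39)]
big_washer [([305.0, 406.0], 0.75)]
{'mtx': array([[382.1877175 ,   0.        , 306.89544758],
       [  0.        , 382.1877175 , 240.89790943],
       [  0.        ,   0.        ,   1.        ]]), 'tool_from_camera': array([[ 2.66871768e-04,  9.65914089e-01,  2.58862706e-01,
         7.18081694e-02],
       [ 9.99999696e-01, -4.47592478e-04,  6.39196724e-04,
        -2.40611403e-04],
       [ 7.33274122e-04,  2.58862457e-01, -9.65913915e-01,
        -8.28940659e-02],
       [ 0.00000000e+00,  0.00000000e+00,  0.00000000e+00,
         1.00000000e+00]])}
```

View pics/scene0.png

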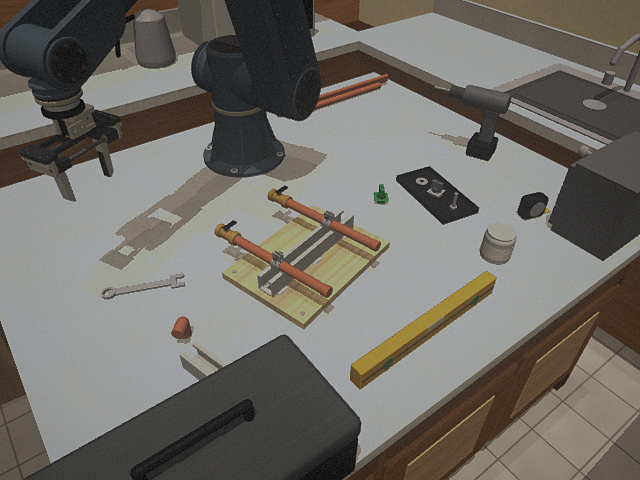

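View pics/side0.png

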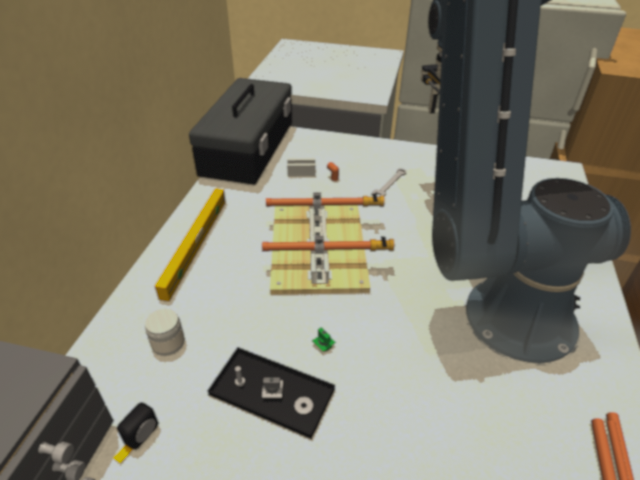

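Candidates for the nut: the grey one in the middle of the black tray at scene (435,193) / side (272,388), and the green look-alike at scene (381,196) / side (323,341). I choose the grey one in the tray. The bolt is at side (240,378) and the washer at side (304,406). The board's strut spot shows at scene (306,248) / side (319,226).

```bash
cat > h.py <<'E'
from rig import r
import cv2,numpy as np
def cam(c):
    i=r.camera_info(c)
    if "T" in i: return i["mtx"],np.array(i["T"])
    P=np.eye(4);P[:3,:3]=r.read_tool_rot();P[:3,3]=r.read_tool_pos()
    return i["mtx"],P@i["tool_from_camera"]
def ray(K,T,uv):
    d=np.array([(uv[0]-K[0,2])/K[0,0],-(uv[1]-K[1,2])/K[1,1],-1.]); d=T[:3,:3]@d
    return T[:3,3],d/np.linalg.norm(d)
def at_z(K,T,uv,z):
    o,d=ray(K,T,uv); return o+d*(z-o[2])/d[2]
def tri(obs):
    A=np.zeros((3,3));b=np.zeros(3)
    for o,d in obs:
        M=np.eye(3)-np.outer(d,d);A+=M;b+=M@o
    return np.linalg.solve(A,b)
def proj(K,T,p):
    q=np.linalg.inv(T)@np.append(p,1); return [K[0,2]+K[0,0]*q[0]/-q[2],K[1,2]+K[1,1]*q[1]/q[2]]
def rot(a): # tool down, tool y axis at world angle a
    y=np.array([np.cos(a),np.sin(a),0]);z=np.array([0,0,-1.]);return np.column_stack([np.cross(y,z),y,z])
E
cat > a.py <<'E'
from h import *
S,D=cam("scene"),cam("side")
for n,a,b in [("wing",(438,183),(273,380)),("spot",(306,248),(319,226)),("board",(306,263),(315,246)),("bolt",(454,207),(240,384)),("washer",(421,180),(305,406)),("green",(382,203),(324,345))]:
    print(n,np.round(tri([ray(*S,a),ray(*D,b)]),4), np.round(r.read_tool_rot(),2).tolist() if n=="wing" else "")
E
python3 a.py
```

```text
wing [0.496  0.3207 0.0419] [[0.89, 0.45, 0.0], [0.45, -0.89, -0.0], [0.0, 0.0, -1.0]]
spot [ 0.514  -0.1358  0.0584] 
board [ 0.5146 -0.1274  0.0013] 
bolt [0.5659 0.32   0.0023] 
washer [0.4254 0.3374 0.0055] 
green [ 0.4268  0.1826 -0.006 ]
```

```bash
cat > b.py <<'E'
from h import *
R=rot(-np.pi/2)
def look(p,tag,names,R=R):
    r.goto(p,R)
    C=cam("wrist"); im=r.get_image("wrist"); cv2.imwrite(f"pics/{tag}.png",im)
    np.save(f"pics/{tag}_T.npy",C[1])
    for n,z in names:
        print(tag,n,[(np.round(d["location"]).tolist(),round(d["p"],2),np.round(at_z(*C,d["location"],z),4).tolist()) for d in r.pinpoint("wrist",n)][:3])
look([0.513,-0.135,0.30],"board1",[("strut_spot",0.0593),("pipe_board",0)])
look([0.496,0.322,0.23],"tray1",[("nut",0.003),("nut_wing",0.037),("plate_washer",0.014),("bolt",0.003),("big_washer",0.003)])
print(r.read_time(),r.read_joint_pos())
E
python3 b.py
```

```text
board1 strut_spot [([306.0, 227.0], 0.81, [0.51, -0.1349, 0.0593])]
board1 pipe_board [([290.0, 215.0], 0.68, [0.509, -0.1184, 0.0])]
tray1 nut [([462.0, 309.0], 0.89, [0.4226, 0.1848, 0.003]), ([307.0, 227.0], 0.73, [0.4974, 0.3215, 0.003])]
tray1 nut_wing [([479.0, 326.0], 0.7, [0.4244, 0.1852, 0.037]), ([305.0, 239.0], 0.58, [0.4959, 0.3234, 0.037])]
tray1 plate_washer [([307.0, 229.0], 0.74, [0.4977, 0.3216, 0.014]), ([468.0, 317.0], 0.73, [0.4207, 0.1842, 0.014])]
tray1 bolt [([314.0, 138.0], 0.86, [0.5685, 0.3157, 0.003])]
tray1 big_washer [([292.0, 305.0], 0.56, [0.4269, 0.335, 0.003])]
4.575 [ 4.96352021e-01  5.05568764e-01  1.60941907e+00 -3.24516468e-05
  1.02645231e+00  2.06777223e+00]
```

```bash
python3 -c "
import cv2
a=cv2.imread('pics/board1.png');b=cv2.imread('pics/tray1.png')
cv2.imwrite('pics/tray1c.png',cv2.resize(b[140:320,200:440],None,fx=3.2,fy=3.2,interpolation=2))"
```

```text
(no output)
```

View pics/tray1c.png

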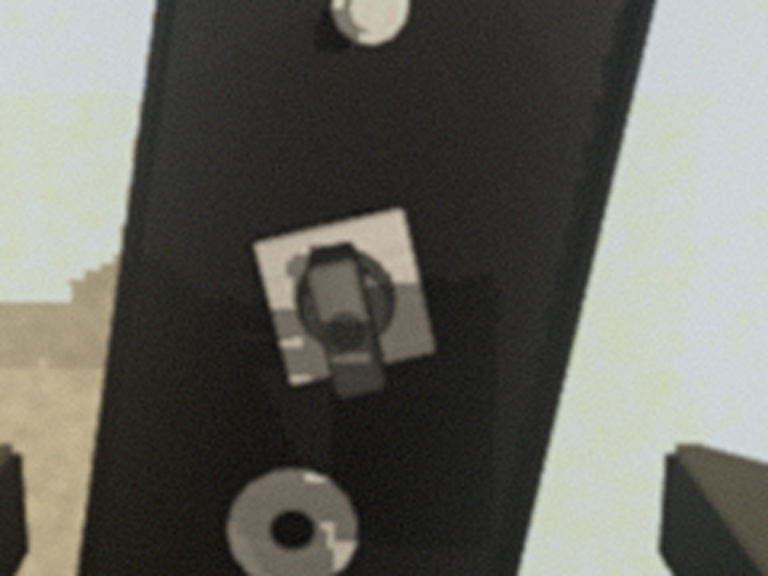

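View pics/board1.png

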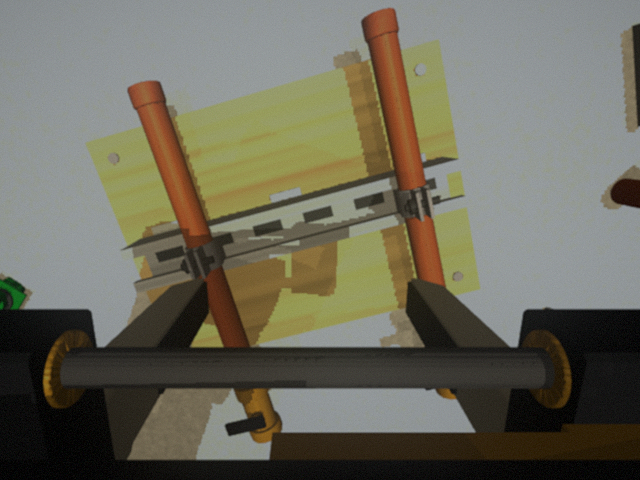

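The crop shows the chosen grey nut with its square plate (corners about (255,242), (404,208), (435,350), (292,385) in the crop) and wing roughly along image-up, between bolt and washer. The board view shows the strut running from (125,265) to (460,180), pipes crossing at (205,255) and (415,200), valves toward the robot (image bottom).

```bash
cat > c.py <<'E'
from h import *
K=r.camera_info("wrist")["mtx"]
T=np.load("pics/tray1_T.npy")
c=np.array([(255,242),(404,208),(435,350),(292,385)])/3.2+[200,140]
P=np.array([at_z(K,T,u,0.017)[:2] for u in c]); print("plate c",P.mean(0).round(4),"sides",[round(np.linalg.norm(P[i]-P[i-1])*1e3,1) for i in range(4)])
e=[P[1]-P[0],P[2]-P[3],None,None]; ang=lambda v:np.degrees(np.arctan2(v[1],v[0]))
print("angles",[round(ang(v),1) for v in (P[1]-P[0],P[2]-P[3],P[0]-P[3],P[1]-P[2])])
T=np.load("pics/board1_T.npy"); g=cv2.cvtColor(cv2.imread("pics/board1.png"),cv2.COLOR_BGR2GRAY)
L=cv2.createLineSegmentDetector().detect(g)[0][:,0]
for l in L:
    n=np.hypot(l[2]-l[0],l[3]-l[1])
    if n>45 and l[1]<300 and l[3]<300:
        z=0.0608; a,b=at_z(K,T,l[:2],z),at_z(K,T,l[2:],z)
        print(l.round(0).astype(int),"ang",round(ang(b-a)%180,2),a[:2].round(4),b[:2].round(4))
E
python3 c.py
```

```text
plate c [0.4954 0.3206] sides [np.float64(38.0), np.float64(37.6), np.float64(37.1), np.float64(37.3)]
angles [np.float64(-77.0), np.float64(-75.7), np.float64(13.2), np.float64(12.9)]
[417 277 404 217] ang 15.37 [ 0.4645 -0.2335] [ 0.5194 -0.2184]
[394 168 367  43] ang 15.34 [ 0.5606 -0.2073] [ 0.6552 -0.1813]
[394 176 210 226] ang 105.23 [ 0.5543 -0.2075] [ 0.5118 -0.0513]
[426 189 446 287] ang 16.26 [ 0.5433 -0.2351] [ 0.4551 -0.2608]
[210 219 392 170] ang 105.25 [ 0.5175 -0.0521] [ 0.5595 -0.2061]
[393 214 301 239] ang 105.42 [ 0.5216 -0.2091] [ 0.4997 -0.1297]
[300 239 225 259] ang 105.43 [ 0.4998 -0.1289] [ 0.4817 -0.0632]
[637 126 632  28] ang 15.61 [ 0.5945 -0.4016] [ 0.6653 -0.3818]
[395   9 404  72] ang 12.39 [ 0.6781 -0.2013] [ 0.6346 -0.2108]
[160 175 126  89] ang 16.76 [ 0.5555 -0.0129] [0.6221 0.0071]
[132 281 178 268] ang 106.35 [0.4609 0.0219] [ 0.4733 -0.0206]
[181 233 122 250] ang 105.78 [ 0.5051 -0.0259] [0.49   0.0275]
[405  72 421 160] ang 15.21 [ 0.6345 -0.2115] [ 0.5669 -0.2298]
[179 226 160 175] ang 15.28 [ 0.5115 -0.0243] [ 0.555  -0.0125]
[172 116 208 219] ang 15.63 [ 0.6018 -0.0267] [ 0.518  -0.0501]
[283 240 329 228] ang 104.7 [ 0.4988 -0.1144] [ 0.5093 -0.1544]
[228 255 272 243] ang 105.15 [ 0.4854 -0.0656] [ 0.4958 -0.1044]
[409 220 421 279] ang 15.24 [ 0.5164 -0.2233] [ 0.463  -0.2378]
[371  39 393 144] ang 15.44 [ 0.6579 -0.1843] [ 0.5804 -0.2057]
```

```bash
cat > d.py <<'E'
from h import *
a=np.radians(-76.8); p=np.array([0.4962,0.3212])
r.goto([*p,0.16],rot(a)); r.move_straight([*p,0.109],v=0.08)
f0=np.array(r.read_ft_force())
r.gripper_close(); r.sleep(0.2)
print("w",r.read_width(),"gf",r.read_grasp_force(),(np.array(r.read_ft_force())-f0).round(2),r.read_time())
r.move_straight([*p,0.19],v=0.1)
print("w",r.read_width(),(np.array(r.read_ft_force())-f0).round(2),r.read_tool_pos())
b=np.radians(15.3)
r.goto([0.510,-0.135,0.25],rot(b)); r.sleep(0.3)
C=cam("wrist"); im=r.get_image("wrist"); cv2.imwrite("pics/held.png",im); np.save("pics/held_T.npy",C[1])
for n,z in [("strut_spot",0.0608),("nut",0),("nut_wing",0)]:
    print(n,[(np.round(d["location"]).tolist(),round(d["p"],2),np.round(at_z(*C,d["location"],z),4).tolist()) for d in r.pinpoint("wrist",n)][:3])
print(r.read_time(),r.read_tool_pos(),r.read_ft_force(),r.read_joint_pos())
E
python3 d.py
```

```text
w 0.011819106392026381 gf 29.99319165945053 [-0.28  0.98 -0.55] 7.175
w 0.011616422750423199 [-1.05 -0.29 -0.25] [0.49591679 0.32106103 0.18936251]
strut_spot [([308.0, 245.0], 0.76, [0.5121, -0.1384, 0.0608])]
nut [([305.0, 282.0], 0.8, [0.523, -0.1894, 0.0])]
nut_wing [([305.0, 280.0], 0.48, [0.5226, -0.1882, 0.0])]
10.7333 [ 0.5100279  -0.13497107  0.25001823] [-0.11747228  0.01046066 -0.6071916 ] [-3.46950905e-01  3.73262452e-01  1.76308224e+00 -1.75661978e-05
  1.00517922e+00 -6.14008614e-01]
```

View pics/held.png

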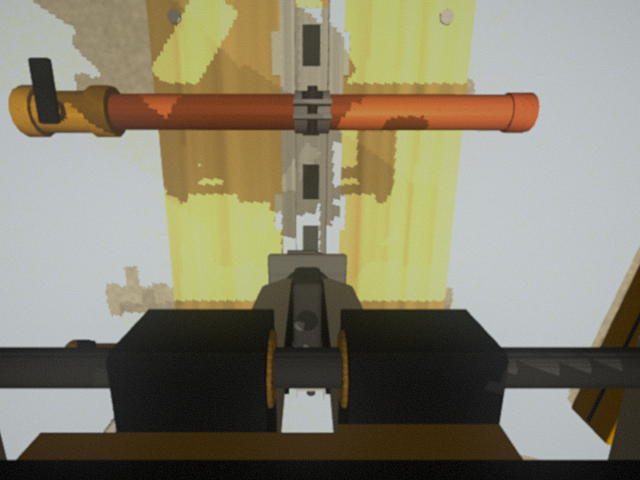

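The picture shows the nut held with plate edge (268–347, 255) and the slot of the strut running up at columns ~293–328. Now I measure the slot lines.

```bash
cat > e.py <<'E'
from h import *
K=r.camera_info("wrist")["mtx"];T=np.load("pics/held_T.npy"); im=cv2.imread("pics/held.png");g=cv2.cvtColor(im,cv2.COLOR_BGR2GRAY)
bx=np.array([np.cos(np.radians(15.3)),np.sin(np.radians(15.3))]);by=np.array([-bx[1],bx[0]]);t=np.array([0.51,-0.135])
L=cv2.createLineSegmentDetector().detect(g)[0][:,0]
for l in L:
    n=np.hypot(l[2]-l[0],l[3]-l[1])
    if n>14 and 255<min(l[0],l[2]) and max(l[0],l[2])<365 and max(l[1],l[3])<262 or (n>60 and max(l[1],l[3])<150):
        o=[]
        for u in (l[:2],l[2:]):
            z=0.0608 if n<60 or abs(l[2]-l[0])<20 else 0.094
            q=at_z(K,T,u,z)[:2]-t; o+=[(round(q@bx*1e3,2),round(q@by*1e3,1))]
        print(l.round(1),o)
cv2.imwrite("pics/heldc.png",cv2.resize(im[130:265,250:370],None,fx=4.4,fy=4.4,interpolation=2))
E
python3 e.py
```

```text
[498.1 129.9 329.4 129.7] [(np.float64(114.96), np.float64(77.3)), (np.float64(13.65), np.float64(77.4))]
[293.1 129.6 125.6 129.1] [(np.float64(-8.11), np.float64(77.4)), (np.float64(-108.63), np.float64(77.6))]
[329.4  93.2 505.6  93.6] [(np.float64(13.33), np.float64(97.9)), (np.float64(116.71), np.float64(97.7))]
[326.9 253.2 345.6 252.9] [(np.float64(15.03), np.float64(-10.1)), (np.float64(28.99), np.float64(-9.9))]
[303.1 225.  318.1 225. ] [(np.float64(-2.56), np.float64(11.4)), (np.float64(8.37), np.float64(11.4))]
[269.4 253.  284.4 253.3] [(np.float64(-27.7), np.float64(-9.9)), (np.float64(-16.53), np.float64(-10.2))]
[302.5 248.1 302.3 225.6] [(np.float64(-3.09), np.float64(-6.2)), (np.float64(-3.15), np.float64(10.9))]
[319.6  25.6 319.5  64.4] [(np.float64(8.28), np.float64(142.1)), (np.float64(8.37), np.float64(119.2))]
[317.2 228.1 317.  249.4] [(np.float64(7.74), np.float64(9.0)), (np.float64(7.69), np.float64(-7.1))]
[319.4  65.7 303.1  65.5] [(np.float64(8.33), np.float64(118.4)), (np.float64(-2.34), np.float64(118.5))]
[303.2  24.  320.6  23.2] [(np.float64(-2.27),
[... 3063 characters left out ...]
24), np.float64(79.6)), (np.float64(114.66), np.float64(79.6))]
[324.3 193.1 325.  156.9] [(np.float64(12.55), np.float64(34.6)), (np.float64(12.73), np.float64(59.9))]
[325.1 154.4 325.3 135.6] [(np.float64(12.83), np.float64(61.6)), (np.float64(12.78), np.float64(74.2))]
[340.7 164.4 341.4 145.6] [(np.float64(23.84), np.float64(54.8)), (np.float64(23.97), np.float64(67.5))]
[324.4 221.9 324.4 195.6] [(np.float64(12.9), np.float64(13.7)), (np.float64(12.66), np.float64(32.9))]
[277.9   4.4 278.4  21.9] [(np.float64(-18.19), np.float64(154.2)), (np.float64(-18.12), np.float64(144.2))]
[282.9  38.1 283.2  16.9] [(np.float64(-15.35), np.float64(134.8)), (np.float64(-14.98), np.float64(147.1))]
```

View pics/heldc.png

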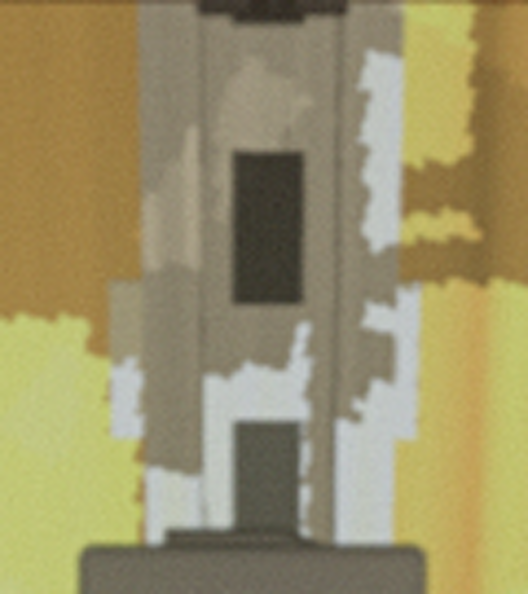

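```bash
cat > f.py <<'E'
from h import *
b=np.radians(15.3); bx=np.array([np.cos(b),np.sin(b)]);by=np.array([-bx[1],bx[0]]);t=np.array([0.51,-0.135])
F=lambda:np.mean([r.read_ft_force() for _ in range(4)],0)
def loc(f): return np.round([f[:2]@bx,f[:2]@by,f[2]],1)
def xy(x,y=-2.8): return t+(x*bx+y*by)*1e-3
def down(x,z0,z1,lim,f0,st=0.0005,y=-2.8):
    for z in np.arange(z0,z1-1e-9,-st):
        r.move_straight([*xy(x,y),z],v=0.02); f=F()-f0
        if abs(f[2])>lim or np.hypot(*f[:2])>6: break
    return z,loc(f)
E
cat > g.py <<'E'
from f import *
r.goto([*xy(3.0),0.185],rot(b)); r.move_straight([*xy(3.0),0.175],v=0.05); r.sleep(0.3); f0=F(); np.save("f0.npy",f0); print("f0",f0.round(2))
for x in (3.0,4.0,2.0):
    z,f=down(x,0.172,0.160,2.5,f0); print(x,round(z,4),f,r.read_tool_pos(),round(r.read_time(),2))
    if z<0.1625: break
    r.move_straight([*xy(x),0.172],v=0.05)
E
python3 g.py
```

```text
f0 [-0.13 -0.21 -1.6 ]
3.0 0.16 [0.6 0.5 1.1] [ 0.5136246  -0.13691873  0.15998344] 18.05
```

```bash
cat > i.py <<'E'
from f import *
f0=np.load("f0.npy")
z,f=down(3.0,0.1595,0.152,2.5,f0,0.0003); print("land",round(z,4),f,r.read_tool_pos(),round(r.read_time(),2))
r.sleep(0.3); print(loc(F()-f0))
E
python3 i.py
```

```text
land 0.1559 [-0.1  0.4  2.7] [ 0.51367833 -0.13692883  0.15598638] 21.3
[0.3 0.2 2.5]
```

```bash
cat > j.py <<'E'
from f import *
f0=np.load("f0.npy")
for z in [0.1556,0.1551,0.1546,0.154,0.1535,0.153,0.1525,0.152,0.1516,0.1513,0.1511,0.1509,0.1507]:
    r.move_straight([*xy(3.0),z],v=0.02); r.sleep(0.05); f=F()-f0; print(z,r.read_tool_pos()[2].round(5),loc(f))
    if f[2]>10.2: break
print(r.read_time(),r.read_width())
E
python3 j.py
```

```text
0.1556 0.15575 [-0.7  0.7  6.2]
0.1551 0.15518 [-0.3  0.5  6.8]
0.1546 0.15465 [0.4 0.7 6.6]
0.154 0.1541 [-0.5  1.5  7.4]
0.1535 0.15362 [-0.6  1.4  8. ]
0.153 0.15316 [-2.   1.9  8.5]
0.1525 0.15274 [-1.2  1.4  9.4]
0.152 0.15227 [-1.   1.2 10.5]
24.0 0.011674030853116189
```

```bash
cat > k.py <<'E'
from f import *
f0=np.load("f0.npy")
for z in [0.1517,0.1515,0.1513,0.1511,0.15095,0.1508]:
    r.move_straight([*xy(3.0),z],v=0.02); r.sleep(0.1); f=F()-f0; za=r.read_tool_pos()[2]; print(z,za.round(5),loc(f))
    if f[2]>12.6 or za<0.15125: break
print(r.read_time(),r.read_width())
E
python3 k.py
```

```text
0.1517 0.15197 [-1.4  0.9 10. ]
0.1515 0.1518 [-2.1  1.9 10.1]
0.1513 0.15162 [-1.9  1.5 10. ]
0.1511 0.15144 [-1.8  1.8 11.1]
0.15095 0.1513 [-1.5  2.1 11.5]
0.1508 0.15116 [-1.5  1.7 10.2]
26.1 0.011791037744615226
```

```bash
cat > m.py <<'E'
from f import *
import sys
f0=np.load("f0.npy"); m0=np.array(r.read_moment())
c=np.array([2.8,-3.6]); d=0.8; z=0.1508
a0=float(sys.argv[1]); a1=float(sys.argv[2]); 
if len(sys.argv)>3: c[0]=float(sys.argv[3])
for k in np.arange(a0,a1+.1,7.5):
    s=np.radians(k); tx=np.array([np.sin(s),np.cos(s)])   # tool x in board frame
    q=c+d*tx
    r.move_straight([*xy(*q),z],rot(b-s),v=0.02); f=F()-f0; m=np.array(r.read_moment())-m0; 
    R=np.array(r.read_tool_rot()); ang=np.degrees(b-np.arctan2(R[1,1],R[0,1]))
    print(k,round(ang,1),r.read_tool_pos()[2].round(5),loc(f),"m",m.round(2),round(r.read_time(),2))
    if f[2]>15 or np.hypot(*f[:2])>8 or abs(m[2])>0.6: print("STOP");break
E
python3 m.py 0 30
```

```text
0.0 0.0 0.15122 [-0.5  1.2 10.6] m [ 0.16 -0.09  0.05] 26.35
7.5 7.5 0.15132 [-0.4  0.6 11.1] m [-0.01 -0.18 -0.05] 26.63
15.0 15.0 0.15132 [-0.1  0.5 10.6] m [-0.09 -0.29 -0.02] 26.92
22.5 22.5 0.15136 [-0.3  1.3 10.1] m [-0.12 -0.24 -0.08] 27.2
30.0 30.0 0.15137 [ 0.5 -0.2 10.7] m [-0.07 -0.27 -0.06] 27.48
```

```bash
sed -i 's/z=0.1508/z=0.1507/' m.py; python3 m.py 37.5 90
```

```text
37.5 37.5 0.1513 [ 0.   0.4 10.2] m [-0.01 -0.01  0.02] 27.77
45.0 45.0 0.15132 [ 0.5  1.1 10.7] m [-0.04  0.05 -0.05] 28.05
52.5 52.5 0.1513 [-0.6  0.6 10.5] m [-0.08  0.01  0.05] 28.33
60.0 60.1 0.15129 [-0.9  0.5 10.3] m [-0.03 -0.03 -0.  ] 28.62
67.5 67.5 0.15129 [ 0.4  0.1 11. ] m [-0.06  0.04  0.02] 28.9
75.0 75.0 0.15134 [-0.1 -0.2 11.2] m [-0.05  0.04  0.02] 29.18
82.5 82.5 0.15131 [-0.4  0.2 10.2] m [ 0.02  0.06 -0.01] 29.47
90.0 90.0 0.15129 [0.4 0.2 9.5] m [ 0.01  0.01 -0.05] 29.75
```

```bash
cat > n.py <<'E'
from f import *
f0=np.load("f0.npy"); p=np.array(r.read_tool_pos())[:2]; q=xy(3.6,-3.6)
for z in np.arange(0.1511,0.1546,0.0003):
    r.move_straight([*q,z],v=0.02); r.sleep(0.05); f=F()-f0; print(z.round(4),r.read_tool_pos()[2].round(5),loc(f))
    if f[2]<5 or np.hypot(*f[:2])>8: break
print(r.read_time())
E
python3 n.py
```

```text
0.1511 0.15167 [-0.5  0.1 10.8]
0.1514 0.15195 [ 1.2 -1.   9.9]
0.1517 0.15222 [0.5 0.1 9.5]
0.152 0.15252 [ 1.3 -0.3  9.5]
0.1523 0.15277 [ 1.1 -0.3  9. ]
0.1526 0.15306 [0.3 0.6 8.7]
0.1529 0.1533 [ 0.1 -1.1  7.9]
0.1532 0.15362 [ 0.6 -0.4  7.9]
0.1535 0.15388 [ 0.9 -0.7  7.4]
0.1538 0.15397 [ 4.5 -2.4  3.9]
32.75
```

```bash
cat > o.py <<'E'
from f import *
q=xy(3.6,-3.6)
r.let_go(); r.sleep(0.2); print(r.read_width(),loc(F()-np.load("f0.npy")))
r.move_straight([*q,0.20],v=0.05); r.move_straight([*q,0.30],v=0.12); r.move_straight([*(q-0.02*bx),0.31],v=0.1); r.sleep(0.2)
C=cam("wrist"); im=r.get_image("wrist"); cv2.imwrite("pics/end.png",cv2.resize(im[100:340,150:470],None,fx=2.4,fy=2.4))
for n,z in [("nut",0.048),("nut_wing",0.082),("plate_washer",0.061),("strut_spot",0.0593)]:
    for d in r.pinpoint("wrist",n)[:2]:
        w=at_z(*C,d["location"],z)[:2]-t; print(n,round(d["p"],2),np.round(d["location"]),(w@bx*1e3).round(1),(w@by*1e3).round(1))
print(r.read_time())
E
python3 o.py
```

```text
0.09306846317105637 [-0.1  1.   1.1]
nut 0.63 [307. 199.] 2.2 -2.7
nut 0.28 [306. 206.] -4.4 -2.4
nut_wing 0.56 [307. 202.] 5.5 -3.0
plate_washer 0.74 [308. 199.] 4.5 -3.5
37.1667
```

View pics/end.png

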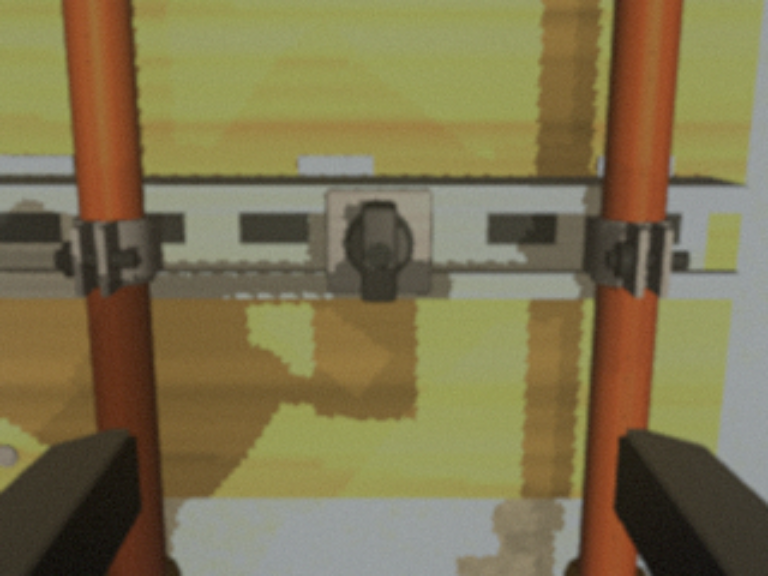

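The picture shows the nut seated in the strut at crop (380,242), its plate flat on the lips and its wing square across. It sits midway between the pipes at (108,250) and (640,250), and the gripper is clear. I'm handing it in.

```bash
python3 -c "
from rig import r
print(r.close_job())"
```

```text
the job is handed in; nothing more can be done
None
```

The channel nut is in the strut midway between the pipes, turned square across it with its grooves caught on the lips; I let go and handed the job in at about 37 s, and no verdict came back.

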